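# Shut the parts pen and reset its gate alarm

## Task

Shut up the parts pen: push its gate fully closed, then press the thumb latch on the gate all the way down, and last of all reset the gate alarm by pressing the sunken key at the bottom of the square well all the way in and letting it come back up. Work with the fingertips only: do not lift or shift the two units or any of the loose parts, and never press the key in the round well.

Things in the scene. Friction and masses are not known exactly. Their poses are not given: they have to be found in the camera images.
- pen: Fixed pen of bare steel, 180 mm (its x) by 230 mm (its y), walls 45 mm high with a 3 mm rim, open on top, closed in front (its -x side, towards the robot) by the gate. Origin: its centre on the cart top; x points from the gate to the back wall, z up. The gate's hinge axis stands at x -90, y +92 mm in this frame; loose parts lie inside, 35 mm or more behind it.
- gate (a joint): Swing of the pen's small steel gate about its vertical hinge, rad: 0 = fully closed (gate lies along the pen's y, a solid stop there), grows as its free end swings out to the pen's -x, towards the robot; stop at 1.2. It starts ajar by 0.4 to 0.75 and stays where it is left (light friction, under 1.5 N to push).
- gate_hinge (a point): Point on the gate's hinge axis, 48 mm above the cart top. Gate: a steel sheet in a tube frame, 172 mm long from the hinge, top edge 52 mm high, bottom edge 4 mm above the cart top; the tubes stand 4 mm proud of its mid-plane, the sheet between them 1.5 mm. Nothing stands in front of it.
- gate_push (a point): Point in the gate's mid-plane, 100 mm from the hinge, 30 mm above the cart top; moves with the gate. Its x axis is square to the gate (points into the pen when closed), its y axis points along the gate to the hinge.
- latch_top (a point): Centre of the top face of the thumb latch: a flat square steel pad 26 x 26 x 6 mm on a rod, standing on the gate 150 mm from the hinge and centred over the gate's line. Top face 72 mm above the cart top when up, 60 mm when fully down; moves with gate and latch. Nothing stands higher around it.
- latch (a joint): Travel of the thumb latch, m: 0 = up (start), 0.012 = fully down (solid stop). About 2.5 N of friction: it stays where it is left.
- alarm_unit: Gate alarm: a bare grey die-cast block 84 x 84 x 46 mm, 0.55 to 1.1 kg, loose on the cart, with a SQUARE well 44 x 44 mm, 24 mm deep, open at the centre of its top (sides parallel to its x and y). Origin at the centre of its underside, z up. A dark flat frame edges the well; a black key stands at the bottom of the well.
- reset_key_top (a point): Centre of the top face of the reset key: a square black key, 20 x 20 mm, in the middle of the square well; its top lies 15 mm below the well's rim (31 mm above the cart top) when out.
- reset_key (a joint): Travel of the reset key, m: 0 = out, 0.006 = fully in (solid stop). Straight down; a spring takes 1.5 N to start and 4.5 N fully in and brings it back when let go. Fully in, its top is still 3 mm above the well's floor.
- counter_unit: Coin counter, not to be pressed: the same grey block (84 x 84 x 46 mm, loose, 0.55 to 1.1 kg) but with a ROUND well 44 mm in diameter. Its place and the alarm's are swapped at random. Origin at the centre of its underside.
- count_key (a joint): Travel of the round black key (20 mm in diameter) in the round well, m: 0 = out, 0.006 = in. Must not be pressed.
- bracket: Bystander in the pen: grey die-cast L bracket 60 x 40 mm, 38 mm high. Origin at its underside.
- return_lever: Bystander in the pen: chrome coin return lever lying flat, 81 mm long, 14 mm high. Origin at its underside.
- pin_a: Bystander in the pen: brass retaining pin standing on its 18 mm head, 36 mm high. Origin at its underside.
- pin_b: Bystander in the pen: a second brass retaining pin like the first.
- coin_window: Bystander in the pen: smoky clear plastic coin window lying flat, 50 x 70 mm, 8 mm high. Origin at its underside.
- screwdriver: Bystander on the cart to the left of the pen: black-handled screwdriver 170 mm long.
- oil_jar: Bystander behind the units: small jar 48 mm in diameter, 62 mm high. Origin at its underside.
- coin_stack: Bystander: stack of test coins 25 mm in diameter, 22 mm high. Origin at its underside.
Not all that is in view belongs to the job. What is shaped like the alarm_unit but yellow is not meant.

How it is judged:
On the way, in this order (a step that is already met when the one before it is completed fails the run):
1. the gate is pushed fully closed (value of joint gate below 0.04 rad), for 0.1 s.
2. the thumb latch is pressed all the way down with the gate closed (value of joint gate below 0.04 rad and value of joint latch above 0.01 m), for 0.1 s.
3. the sunken reset key in the square well is pressed all the way in (value of joint reset_key above 0.005 m), for 0.1 s.
At the end, for the whole second after the job is handed in: The gate is closed to within 0.04 rad, the latch is at least 10 of its 12 mm down, the reset key is out again (within 1.5 mm), and every loose part and both units are within 20 mm of where they began (all of step 2 and value of joint reset_key below 0.0015 m and not (distance of bracket from where it was at the start of the episode above 0.02 m) and not (distance of return_lever from where it was at the start of the episode above 0.02 m) and not (distance of pin_a from where it was at the start of the episode above 0.02 m) and not (distance of pin_b from where it was at the start of the episode above 0.02 m) and not (distance of coin_window from where it was at the start of the episode above 0.02 m) and not (distance of screwdriver from where it was at the start of the episode above 0.02 m) and not (distance of oil_jar from where it was at the start of the episode above 0.02 m) and not (distance of coin_stack from where it was at the start of the episode above 0.02 m) and not (distance of alarm_unit from where it was at the start of the episode above 0.02 m) and not (distance of counter_unit from where it was at the start of the episode above 0.02 m)); the robot touches nothing.
It fails at once if the key in the round well is pressed (more than 2 mm) (value of joint count_key above 0.002 m).
It fails at once if the reset key is pressed before the latch is down (value of joint reset_key above 0.003 m and value of joint latch below 0.009 m).
It fails at once if a unit is shifted more than 20 mm, lifted or tipped (distance of any of alarm_unit, counter_unit from where it was at the start of the episode above 0.02 m or height (world z) of any of alarm_unit, counter_unit above 0.008 m or angle between any of alarm_unit, counter_unit's own z axis and vertical above 0.15 rad).
It fails at once if a loose part is shifted more than 20 mm or lifted (distance of any of bracket, return_lever, pin_a, pin_b, coin_window, screwdriver, oil_jar, coin_stack from where it was at the start of the episode above 0.02 m or height (world z) of any of bracket, return_lever, pin_a, pin_b, coin_window, oil_jar, coin_stack above 0.015 m).
It also fails if it takes over 54 s, if anything falls off the work surface, if the arm or the gripper's body presses on something with over 40 N, if the wrist force passes 120 N, or if a joint passes its speed limit or range.

## Robot

A 6-joint arm with a two-finger parallel gripper is mounted at the origin on the work surface. World frame = base frame: x ahead of the robot, y to its left, z up, the work surface at z = 0. Lengths are in m, angles in rad, forces in N, time in s.
With the tool pointing down it reaches from about 0.375 to 0.9 m from the base axis. Payload 3.1 kg.
Tool frame: the origin (TCP) lies midway between the tips of the shut fingers; the grasp point (between the pads) lies 19 mm behind it; z points along the fingers, y is the line along which they close (so a half turn about z gives the same grasp; the last joint's range is limited). The gripper opens to 87 mm and grips with 3 to 60 N. Pads are 19 mm wide; open, the fingers measure 117 mm over their backs; the gripper's body (75 mm by 190 mm) begins 51 mm behind the grasp point.
Start: joints at [-1.45, 0.527, 1.433, -0, 1.181, -0.178], TCP at [0.184, -0.597, 0.201] pointing down, gripper open.
Joint ranges: [-3.08, 3.08], [-0.75, 2.2], [0.22, 2.44], [-1.43, 4.57], [0, 2.65], [-2.85, 2.85]. Speed limits (rad/s): [2.79, 2.79, 3.14, 3.14, 3.14, 3.14].

## Interface

Orientations are given as a unit quaternion [x, y, z, w].
In Python, from rig import status, imaging, order gives the robot as it stands.
- The arm moves only by the tool arm_command, never from a script. Its argument "deltas" is one flat list of numbers, 5 for each row, row after row: the opening, from -1 (shut) to 1 (fully open), so that 0 is half open, then the shift along the tool's x, y, z in m, then the turn about the tool's z in rad. In form: [gripper, tx, ty, tz, roll, gripper, tx, ty, tz, roll, ...]. A call has 1 to 12 rows; each row shifts and turns the commanded pose from where the row before left it, along the tool's axes as they then stand; what a row does not reach is not made up. A row lasts 1/8 s, in which the tool goes at most 62.5 mm and 10.7 degrees, less where a joint would pass 70% of its speed; a pose out of reach is approached as far as the arm can. A call with a gripper value outside its range is refused whole. The fingers move at their own pace and stop on an object; "newtons" is the grip in N (left out, the last holds). Time passes only in rows, so rows that do not move let the fingers close. It gives the time, the measured TCP pose, the force, the opening and the grip force at its end, in the units of the state.
- status.get_obs(): the state, without advancing time (a new reading comes with each control period).
- imaging.camera(name): name is "side" or "top" or "wrist"; returns (picture, depth): 384x512x3 uint8, red, green, blue; 384x512 float32, m along the optical axis (not along the pixel's ray), 0 where there is no reading.
- imaging.camera_params(name): a dict with "intrinsics" (3x3 intrinsics, pixels), "camera_from_world" (4x4, takes a point from world to camera coordinates). Camera axes: x right, y up, looking along -z (the intrinsics and any distortion apply to the point x, -y, -z); pixel columns grow to the right and rows downward; lengths in m; the calibration is good to about 2 mm. The wrist camera is an equidistant fisheye: a pixel r from the principal point sees the ray r / f radians off the axis. A picture is of the moment at which its call begins: read the wrist's pose just before it. camera_params takes no time and is no camera call; for the wrist camera it gives the pose at the moment of the call.
- order.hand_in(): hands the job in; it is judged then, once.
The state is a dict: "time": time; "q": joint angles; "joint_velocities": joint speeds; "joint_torque": joint torques, N m; "position": TCP position; "tool_rot": TCP orientation; "ft_force": force on the tool from outside, world axes, zero at the start; "moment": the same for the moment, N m; "grip_width": finger opening in m; "grip_force": force on a finger pad.
Only numpy, scipy, OpenCV 4.12 (cv2) and the standard library are available. Lean on these libraries where they do the work, as an engineer would, in place of code of your own. Each camera call takes 0.05 s, during which the arm holds its last target. There are 200 camera calls.

## Working session

There is one attempt and no reset: what is moved stays moved. The work goes in short steps, Python scripts to look and compute and a tool call to move; the robot and the scene stay as the last step left them, time stands still between calls to the robot, and variables do not carry over. Pictures are saved under pics/ and viewed, at most 10 in all, crops included, and the job is handed in when it is done.

Besides the shell and the picture viewer there is one more tool, called after "Request:" as name(argument=value, ...), one argument or row to a line, values as JSON. arm_command: Moves the arm, as the interface text tells. Its arguments: {"type":"object","properties":{"deltas":{"type":"array"},"newtons":{"type":"number"}},"required":["deltas"]}

```bash
mkdir -p pics; cat > h.py <<'E'
import numpy as np, cv2
from rig import status, imaging, order
def snap(n,f):
    P=imaging.camera_params(n); im,d=imaging.camera(n)
    cv2.imwrite(f'pics/{f}.png',im[:,:,::-1]); np.savez(f'{f}.npz',im=im,d=d,K=P['intrinsics'],T=P['camera_from_world'])
def world(f,u,v,z=None):
    D=np.load(f+'.npz');K=D['K'];Ti=np.linalg.inv(D['T'])
    r=np.array([(u-K[0,2])/K[0,0],-(v-K[1,2])/K[1,1],-1.])
    if z is None: return Ti[:3,:3]@(r*D['d'][int(v),int(u)])+Ti[:3,3]
    w=Ti[:3,:3]@r; o=Ti[:3,3]; return o+w*(z-o[2])/w[2]
E
python3 - <<'E'
from h import *
snap('top','top'); snap('side','side')
a=cv2.imread('pics/top.png');b=cv2.imread('pics/side.png')
cv2.imwrite('pics/top2.png',cv2.resize(a,(800,600)))
cv2.imwrite('pics/side2.png',cv2.resize(b,(800,600)))
print(status.get_obs()); print(imaging.camera_params('top'))
E
```

```text
{'time': 0.1, 'q': array([-1.45051688e+00,  5.28389858e-01,  1.43380081e+00, -4.21068046e-05,
        1.18141051e+00, -1.78485504e-01]), 'joint_velocities': array([ 0.0003053 , -0.00107668, -0.00253349,  0.00066703,  0.00043539,
       -0.00071007]), 'joint_torque': array([-1.32807327e-04, -4.40984416e+01, -1.77150589e+01,  6.35915785e-02,
        5.33412199e-02, -4.18193736e-05]), 'position': array([ 0.18389881, -0.59657573,  0.19995084]), 'tool_rot': array([ 9.88861480e-01,  1.48835363e-01,  9.76183762e-06, -1.00440375e-03]), 'ft_force': array([ 0.46080689,  0.20651546, -0.86024279]), 'moment': array([-0.00946513, -0.00639379,  0.02986319]), 'grip_force': 0.0, 'grip_width': 0.08700474709542062}
{'intrinsics': array([[378.02847023,   0.        , 258.81524535],
       [  0.        , 378.02847023, 192.61305505],
       [  0.        ,   0.        ,   1.        ]]), 'camera_from_world': array([[-0.00846149, -0.99996361,  0.00108303,  0.01279925],
       [ 0.99421424, -0.00829684,  0.1070944 , -0.55985996],
       [-0.10708152,  0.00198295,  0.99424827, -0.88888748],
       [ 0.        ,  0.        ,  0.        ,  1.        ]])}
```

View pics/top2.png

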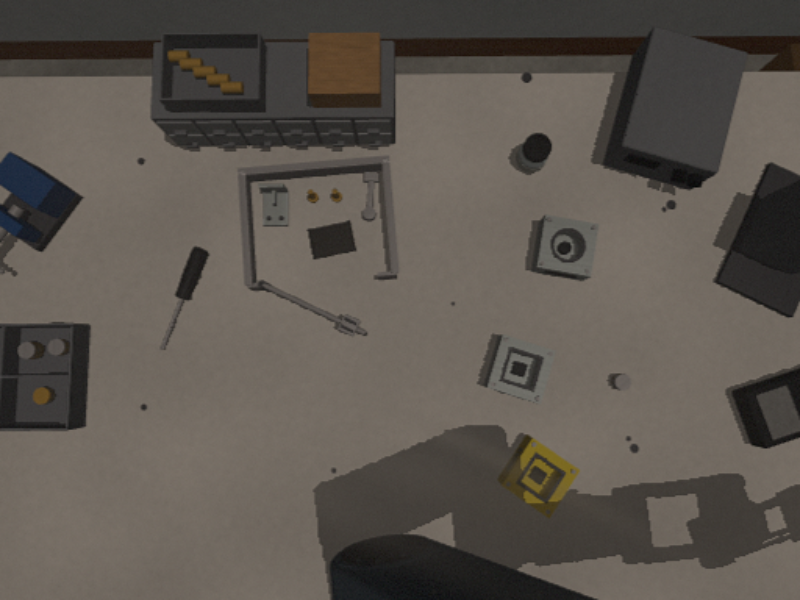

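View pics/side2.png

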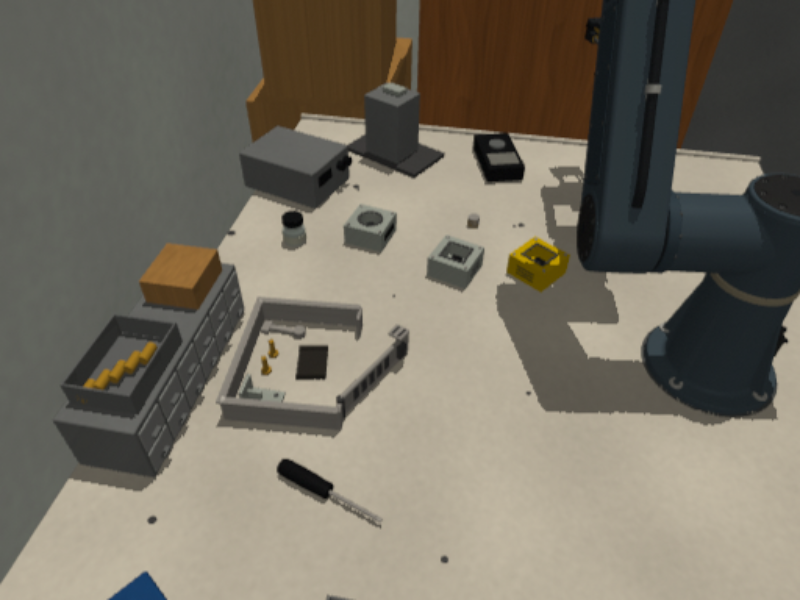

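Candidates, in top2 pixels, are the grey block with the round well (567,246), which is the counter, the grey block with the square well (520,369), and the yellow block (540,475), which is a decoy. The grey square-well block fits the alarm. The gate runs from its hinge at about (262,287) to its free end at (365,331), with the latch at about (350,324). I'll confirm these in enlarged crops.

```bash
python3 - <<'E'
import cv2, numpy as np
from h import *
a=cv2.imread('pics/top.png')
# crop pen rows 95-220, cols 145-265 ; alarm rows 205-265, cols 300-360
p=cv2.resize(a[95:220,145:265],None,fx=4.8,fy=4.8,interpolation=cv2.INTER_CUBIC)[:600,:576]
q=cv2.resize(a[210:260,305:355],(220,220),interpolation=cv2.INTER_CUBIC)  #4.4x
r=cv2.resize(a[130:180,337:387],(220,220),interpolation=cv2.INTER_CUBIC)
c=np.zeros((600,800,3),np.uint8); c[:,:576]=p; c[:220,578:798]=q; c[300:520,578:798]=r
cv2.imwrite('pics/crop1.png',np.clip(c*1.5,0,255).astype(np.uint8))
for u,v in [(290,200),(332,236),(315,236),(224,207)]: print(u,v,world('top',u,v))
E
```

```text
290 200 [ 0.54374028 -0.06977825  0.00201617]
332 236 [ 0.45365718 -0.16727817  0.02748946]
315 236 [ 0.45415973 -0.12351565  0.04641052]
224 207 [0.52269768 0.08888674 0.07178348]
```

View pics/crop1.png

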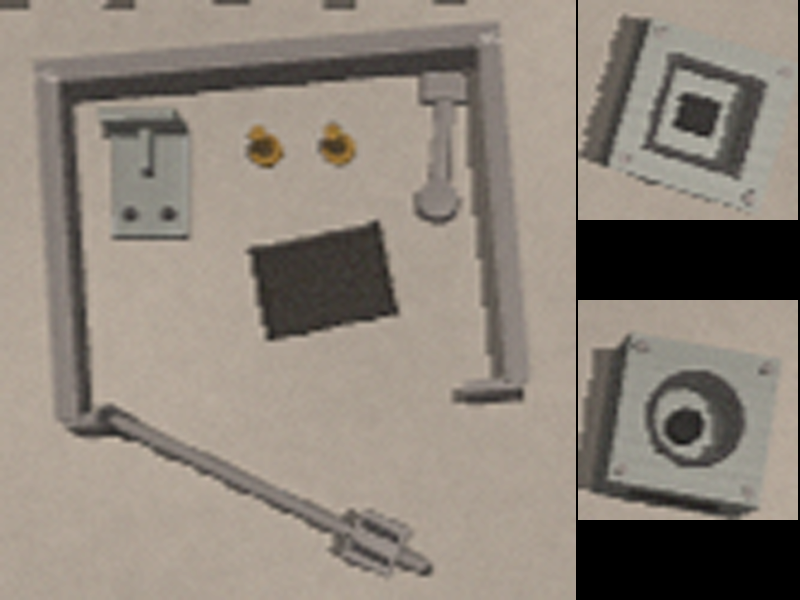

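```bash
python3 - <<'E'
from h import *
def c(x,y,z): return world('top',145+x/4.8,95+y/4.8,z)
def s(x,y,z): return world('top',305+(x-578)/4.4,210+y/4.4,z)
C=[c(36,65,.047),c(497,25,.047),c(525,382,.047),c(65,420,.047)]
print('corners BL BR FR FL',np.round(C,4).tolist())
h=c(108,412,.05);e=c(430,567,.052);l=c(372,542,.072)
print('h',h,'e',e,'l',l,'len',np.linalg.norm((e-h)[:2]),np.linalg.norm((l-h)[:2]))
yax=((C[0]+C[3]-C[1]-C[2])/2)[:2]; xax=((C[0]+C[1]-C[2]-C[3])/2)[:2]
print(np.linalg.norm(xax),np.linalg.norm(yax))
t=np.arctan2(-xax[0],xax[1])*0+np.arctan2(xax[1],xax[0]); t2=np.arctan2(-yax[0],yax[1])
print('yaw',t,t2); th=(t+t2)/2
X=np.array([np.cos(th),np.sin(th)]);Y=np.array([-X[1],X[0]])
cen=np.mean(C,0)[:2]; H=cen-.09*X+.092*Y; print('hinge pred',H)
for hh in (H,h[:2]):
  g=(l[:2]-hh); print('gate',np.arctan2(-g@X,-g@Y),np.linalg.norm(g),'latch closed',hh-.15*Y)
A=[s(650,17,.046),s(793,68,.046),s(750,207,.046),s(612,160,.046)]
print('alarm',np.round(A,4).tolist(),np.mean(A,0),[np.linalg.norm(A[i]-A[i-1]) for i in range(4)])
print('key',s(695,115,.031)); d=A[1]-A[0]; print('alarm yaw',np.arctan2(d[1],d[0]))
print(status.get_obs()['tool_rot'], [np.round(world('top',u*.64,v*.64),3) for u,v in ((620,381),(540,150),(567,246))])
E
```

```text
corners BL BR FR FL [[0.7669, 0.2662, 0.047], [0.7861, 0.0314, 0.047], [0.6017, 0.0184, 0.047], [0.5845, 0.2478, 0.047]]
h [0.58787623 0.22569357 0.05      ] e [0.50940473 0.06570014 0.052     ] l [0.52059131 0.09232718 0.072     ] len 0.17820121812839027 0.14937822829172454
0.18407257185712264 0.23278802183593555
yaw 0.08528257030829217 0.07822866315069497
hinge pred [0.58756529 0.22527134]
gate 0.5484188814024225 0.14886122406590183 latch closed [0.59981497 0.07577236]
gate 0.5490062102086063 0.14937822829172454 latch closed [0.60012592 0.07619459]
alarm [[0.5062, -0.14, 0.046], [0.4782, -0.2162, 0.046], [0.4045, -0.1906, 0.046], [0.43, -0.1176, 0.046]] [ 0.45473215 -0.16610466  0.046     ] [np.float64(0.07946112367153667), np.float64(0.08122402455444973), np.float64(0.07794174182974194), np.float64(0.0773056979587704)]
key [ 0.45337076 -0.16560812  0.031     ]
alarm yaw -1.9236572584367784
[ 9.88861480e-01  1.48835363e-01  9.76183762e-06 -1.00440375e-03] [array([ 0.434, -0.324,  0.024]), array([ 0.79 , -0.204,  0.06 ]), array([ 0.644, -0.248,  0.032])]
```

Request:
arm_command(
  deltas=[-1,0,0,0,0.1085,-1,0,0,0,0.1085,-1,0.029,-0.0275,0,0,-1,0.029,-0.0275,0,0,-1,0.029,-0.0275,0,0,-1,0.029,-0.0275,0,0,-1,0.029,-0.0275,0,0,-1,0.029,-0.0275,0,0,-1,0.029,-0.0275,0,0,-1,0.029,-0.0275,0,0,-1,0.029,-0.0275,0,0,-1,0.029,-0.0275,0,0],
  newtons=10,
)

```text
time: 1.6
position: [0.4511, -0.2982, 0.2005]
tool_rot: [0.999, 0.041, -0.0, -0.0]
ft_force: [-0.0, -0.1, 0.3]
grip_width: 0.0005
grip_force: 0.0
```

Request:
arm_command(
  deltas=[-1,0.0064,-0.041,0,0,-1,0.0064,-0.041,0,0,-1,0.0064,-0.041,0,0,-1,0.0064,-0.041,0,0,-1,0.0064,-0.041,0,0,-1,0.0064,-0.041,0,0,-1,0.0064,-0.041,0,0,-1,0.0064,-0.041,0,0,-1,0.0064,-0.041,0,0,-1,0.0064,-0.041,0,0,-1,0,0,0.04,0,-1,0,0,0.04,0],
)

```text
time: 3.1
position: [0.4812, 0.1152, 0.1203]
tool_rot: [0.999, 0.042, 0.001, 0.0]
ft_force: [0.3, 1.0, -0.1]
grip_width: 0.0004
grip_force: 0.0
```

```bash
python3 - <<'E'
from h import *
o=status.get_obs();print(o['position'],o['ft_force'])
snap('wrist','w1'); D=np.load('w1.npz'); print(D['K'],D['T'])
cv2.imwrite('pics/w1b.png',cv2.resize(cv2.imread('pics/w1.png'),(800,600)))
E
```

```text
[0.48115756 0.11521063 0.12025229] [ 0.26765308  0.99670265 -0.11743314]
[[297.31863964   0.         254.99891481]
 [  0.         297.31863964 189.30183061]
 [  0.           0.           1.        ]] [[ 8.32078570e-02 -9.96532085e-01  5.06074884e-04  7.32817942e-02]
 [ 9.65692223e-01  8.05074259e-02 -2.46894888e-01 -4.63312918e-01]
 [ 2.45997935e-01  2.10323071e-02  9.69042134e-01 -4.33248648e-01]
 [ 0.00000000e+00  0.00000000e+00  0.00000000e+00  1.00000000e+00]]
```

View pics/w1b.png

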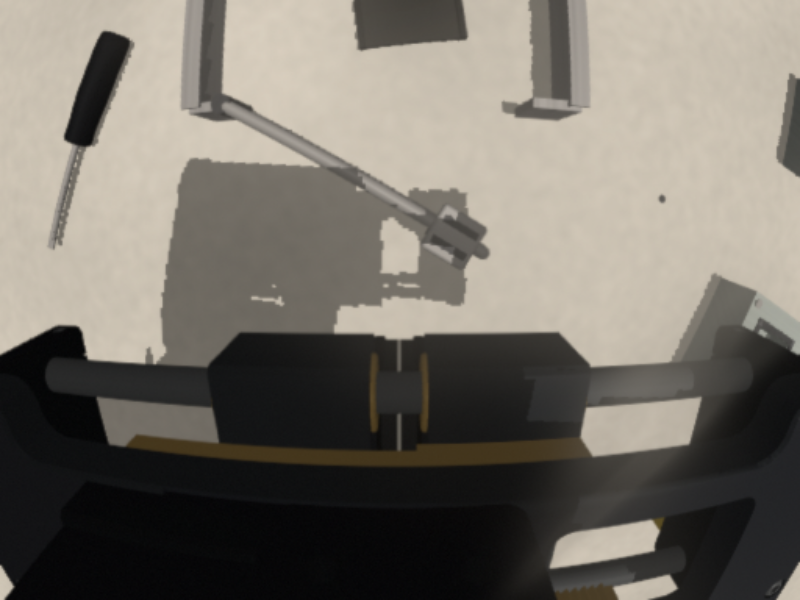

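The wrist view shows the gate from its hinge at (228,103) to the latch pad at (457,234). The shut fingertips are in front of the gate at (400,390), and nothing stands between them and it. I'll lower and push.

Request:
arm_command(
  deltas=[-1,0,0,0.03,0,-1,0,0,0.03,0,-1,0,0,0.03,0,-1,0.012,0,0,0,-1,0.012,0,0,0,-1,0.012,0,0,0,-1,0.012,0,0,0,-1,0.012,0,0,0,-1,0.012,0,0,0,-1,0.012,0,0,0,-1,0.008,0,0,0,-1,0,0,0,0],
)

```text
time: 4.65
position: [0.5732, 0.1219, 0.0308]
tool_rot: [0.999, 0.041, 0.0, 0.0]
ft_force: [0.9, -0.2, 0.1]
grip_width: 0.0003
grip_force: 0.0
```

Request:
arm_command(
  deltas=[-1,0.003,0,0,0,-1,0.002,0,0,0,-1,0,0,0,0],
)

```text
time: 5.03
position: [0.5775, 0.1223, 0.0309]
tool_rot: [0.999, 0.041, 0.0, 0.0]
ft_force: [-0.3, -0.3, 1.3]
grip_width: 0.0004
grip_force: 0.0
```

Request:
arm_command(
  deltas=[-1,0.002,0,0,0,-1,0.002,0,0,0,-1,0.001,0,0,0,-1,0,0,0,0],
)

```text
time: 5.52
position: [0.5826, 0.1227, 0.0308]
tool_rot: [0.999, 0.041, 0.0, 0.0]
ft_force: [-0.3, 0.5, 0.6]
grip_width: 0.0005
grip_force: 0.0
```

Request:
arm_command(
  deltas=[-1,0.001,0,0,0,-1,0.001,0,0,0,-1,0,0,0,0],
)

```text
time: 5.9
position: [0.5846, 0.1228, 0.0309]
tool_rot: [0.999, 0.041, 0.0, 0.0]
ft_force: [0.5, -0.1, -0.6]
grip_width: 0.0007
grip_force: 0.0
```

Request:
arm_command(
  deltas=[-1,0.001,0,0,0,-1,0.001,0,0,0,-1,0.001,0,0,0,-1,0,0,0,0],
)

```text
time: 6.4
position: [0.5876, 0.1231, 0.0309]
tool_rot: [0.999, 0.041, 0.0, -0.0]
ft_force: [0.1, -0.4, -0.3]
grip_width: 0.0004
grip_force: 0.0
```

```bash
python3 - <<'E'
from h import *
o=status.get_obs();print(o['position'],o['ft_force'],o['moment'])
snap('wrist','w2')
cv2.imwrite('pics/w2b.png',cv2.resize(cv2.imread('pics/w2.png'),(800,600)))
E
```

```text
[0.58764552 0.1230824  0.03086823] [ 0.12494994 -0.37974021 -0.29229942] [ 0.0323456   0.05395142 -0.02830194]
```

View pics/w2b.png

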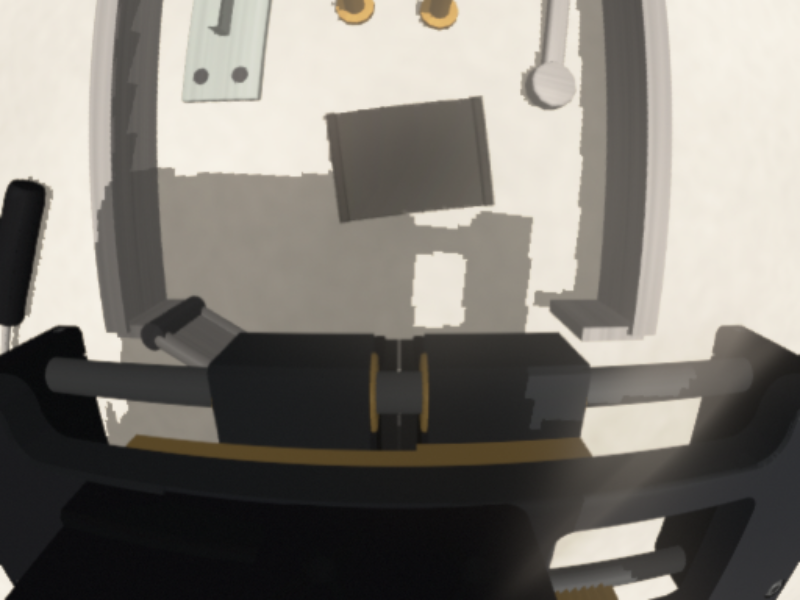

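The wrist view shows the gate near the hinge at about (185,325), apparently still at an angle. I'll check from the side camera.

```bash
python3 - <<'E'
from h import *
snap('side','s3'); snap('top','t3')
a=cv2.imread('pics/s3.png')[170:300,120:290]; b=cv2.imread('pics/t3.png')[95:225,140:270]
c=np.hstack([cv2.resize(a,(440,336)),cv2.resize(b,(336,336))]); cv2.imwrite('pics/c3.png',np.clip(c*1.4,0,255))
E
```

```text
[ WARN:0@1.229] global loadsave.cpp:1063 imwrite_ Unsupported depth image for selected encoder is fallbacked to CV_8U.
```

View pics/c3.png

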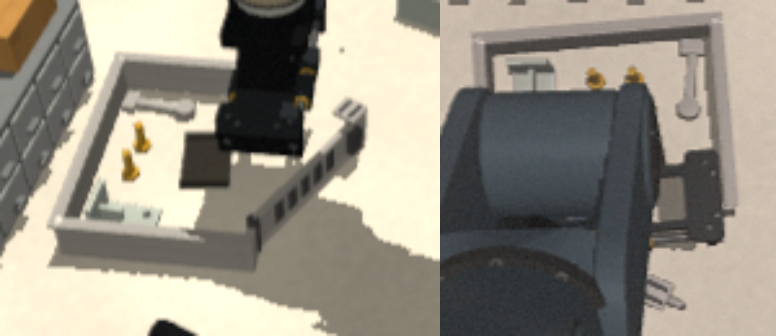

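```bash
python3 - <<'E'
from h import *
o=status.get_obs();p=o['position'];print(o['q'],p)
def proj(f,P):
    D=np.load(f+'.npz');c=D['T'][:3,:3]@P+D['T'][:3,3];K=D['K'];return K[0,0]*c[0]/-c[2]+K[0,2],-K[1,1]*c[1]/-c[2]+K[1,2],-c[2]
for n,P in (('tcp',p),('body',p+[0,0,.07]),('hinge',np.array([.5877,.2255,.05])),('end',np.array([.509,.066,.05]))):
    for f in('s3','t3'):
        u,v,d=proj(f,P); D=np.load(f+'.npz'); m=((u-120)*2.588,(v-170)*2.585) if f=='s3' else ((u-140)*2.585+440,(v-95)*2.585)
        print(n,f,np.round(m),round(d,3),D['d'][int(v),int(u)])
# nearest depth-derived points of gripper region, side crop (260,140)
for x,y in ((230,145),(260,148),(295,150),(260,120)):print(x,y,world('s3',120+x/2.588,170+y/2.585))
D=np.load('s3.npz');print(D['T'])
E
```

```text
[2.05737965e-02 7.26098652e-01 1.62116382e+00 3.88241118e-05
 7.94453799e-01 1.50954230e+00] [0.5874375  0.12312009 0.03083993]
tcp s3 [276. 150.] 1.025 0.8970141
tcp t3 [625. 224.] 0.921 0.47733814
body s3 [274. 101.] 0.977 0.88553095
body t3 [615. 213.] 0.851 0.48462948
hinge s3 [249. 218.] 0.938 0.93817365
hinge t3 [511. 222.] 0.902 0.7867603
end s3 [364. 108.] 1.043 1.0121335
end t3 [684. 306.] 0.894 0.92171127
230 145 [0.60421286 0.21130237 0.13037569]
260 148 [0.5772993  0.21077607 0.13155605]
295 150 [0.54728334 0.20562645 0.12967497]
260 120 [0.57639976 0.20789235 0.16408944]
[[-0.98350309 -0.18058221  0.01057049  0.5274241 ]
 [ 0.13095643 -0.67047936  0.73027929 -0.10537717]
 [-0.12478815  0.71961621  0.68306693 -1.06152513]
 [ 0.          0.          0.          1.        ]]
```

```bash
python3 - <<'E'
from h import *
p=status.get_obs()['position']
for f,P in (('w1',np.array([.48116,.11521,.12025])),('w2',p)):
    D=np.load(f+'.npz');T=D['T'];K=D['K'];c=T[:3,:3]@P+T[:3,3];v=np.array([c[0],-c[1],-c[2]])
    r=np.hypot(v[0],v[1]);th=np.arctan2(r,v[2]);u=K[0,2]+K[0,0]*th*v[0]/r;w=K[1,2]+K[0,0]*th*v[1]/r
    print(f,'tcp pix(800)',u*1.5625,w*1.5625,'depth',v[2],'seen',D['d'][int(w),int(u)])
    Ti=np.linalg.inv(T)
    def W(x,y):
        u,vv=x/1.5625,y/1.5625; a=np.array([u-K[0,2],vv-K[1,2]]);rr=np.hypot(*a);t=rr/K[0,0];d=D['d'][int(vv),int(u)]
        q=np.array([a[0]/rr*np.tan(t),-a[1]/rr*np.tan(t),-1])*d
        return np.round(Ti[:3,:3]@q+Ti[:3,3],4)
    for x,y in ((385,360),(415,360),(400,400),(378,440),(422,440),(300,345),(500,345),(300,420)):print(x,y,W(x,y))
    if f=='w1': print('hinge',W(228,105),'latch',W(457,234))
    else: print(W(180,312),W(230,345),W(200,345))
E
```

```text
w1 tcp pix(800) 395.05238425814946 340.86653480848895 depth 0.19593383290518493 seen 0.17020936
385 360 [0.4891 0.1189 0.1618]
415 360 [0.4916 0.1093 0.1659]
400 400 [0.5095 0.1159 0.2302]
378 440 [0.4905 0.1193 0.2142]
422 440 [0.4948 0.1099 0.2198]
300 345 [0.5162 0.1354 0.2243]
500 345 [0.5195 0.0979 0.2248]
300 420 [0.5071 0.1329 0.2366]
hinge [0.586  0.2189 0.0513] latch [0.5236 0.0878 0.0743]
w2 tcp pix(800) 394.93025571041767 341.27751814269095 depth 0.19600320711448277 seen 0.16997713
385 360 [0.596  0.1268 0.0732]
415 360 [0.5983 0.1172 0.077 ]
400 400 [0.6164 0.1237 0.1412]
378 440 [0.597  0.1271 0.1246]
422 440 [0.6018 0.1178 0.131 ]
300 345 [0.6235 0.1429 0.1365]
500 345 [0.6264 0.1059 0.136 ]
300 420 [0.6139 0.1407 0.1472]
[0.592  0.2202 0.0312] [0.6216 0.1572 0.1353] [0.5802 0.2076 0.0383]
```

```bash
python3 - <<'E'
from h import *
D=np.load('w1.npz');T=D['T'];K=D['K'];Ti=np.linalg.inv(T);print('cam',Ti[:3,3])
def W(u,vv):
    a=np.array([u-K[0,2],vv-K[1,2]]);rr=np.hypot(*a);t=rr/K[0,0];d=D['d'][int(vv),int(u)]
    q=np.array([a[0]/rr*np.tan(t),-a[1]/rr*np.tan(t),-1])*d
    return np.round(Ti[:3,:3]@q+Ti[:3,3],4)
for u in (243,252,259,265):
    for v in range(208,236,3): print(u,v,W(u,v))
E
```

```text
cam [0.54789833 0.11944001 0.30540952]
243 208 [0.4491 0.124  0.0018]
243 211 [0.4456 0.1237 0.0014]
243 214 [0.4419 0.1235 0.0006]
243 217 [0.4911 0.1214 0.1473]
243 220 [0.4911 0.1212 0.1521]
243 223 [0.4914 0.121  0.1573]
243 226 [0.4908 0.1209 0.1604]
243 229 [0.4912 0.1207 0.1654]
243 232 [0.4915 0.1206 0.1701]
243 235 [0.4922 0.1204 0.1755]
252 208 [0.4497 0.1143 0.0011]
252 211 [0.4463 0.114  0.0011]
252 214 [4.427e-01 1.138e-01 4.000e-04]
252 217 [0.49   0.1163 0.1428]
252 220 [0.4896 0.1162 0.1469]
252 223 [0.4898 0.1162 0.1522]
252 226 [0.4901 0.1161 0.1576]
252 229 [0.4898 0.1161 0.1611]
252 232 [0.49   0.1161 0.1657]
252 235 [0.4905 0.1161 0.1707]
259 208 [0.4503 0.1068 0.0009]
259 211 [0.447  0.1065 0.0013]
259 214 [0.4438 0.1063 0.0017]
259 217 [0.4904 0.1122 0.1431]
259 220 [0.4904 0.1123 0.1481]
259 223 [0.4906 0.1124 0.1535]
259 226 [0.4904 0.1124 0.1576]
259 229 [0.4902 0.1125 0.1612]
259 232 [0.4899 0.1125 0.1646]
259 235 [0.4905 0.1126 0.17  ]
265 208 [0.4508 0.1004 0.001 ]
265 211 [0.4474 0.1001 0.001 ]
265 214 [4.438e-01 9.970e-02 4.000e-04]
265 217 [0.4919 0.109  0.1466]
265 220 [0.4919 0.1092 0.1514]
265 223 [0.492  0.1093 0.1565]
265 226 [0.4918 0.1094 0.1605]
265 229 [0.4919 0.1096 0.1648]
265 232 [0.4909 0.1096 0.1665]
265 235 [0.4906 0.1096 0.1696]
```

Findings:
- **Tips:** the wrist depth shows the real fingertips about 21 mm above the reported TCP. At a reading of 0.031 they passed just over the gate's 52 mm top edge with no force.
- **Gate:** it has not moved.

I'll lift, back out, and push again 20 mm lower.

Request:
arm_command(
  deltas=[-1,0,0,-0.04,0,-1,-0.036,0,0,0,-1,-0.036,0,0,0,-1,-0.036,0,0,0,-1,0,0,0.03,0,-1,0,0,0.03,0,-1,0,0,0,0],
)

```text
time: 7.42
position: [0.4783, 0.1142, 0.0095]
tool_rot: [0.999, 0.041, -0.002, -0.0]
ft_force: [0.1, -1.1, -0.4]
grip_width: 0.0005
grip_force: 0.0
```

Request:
arm_command(
  deltas=[-1,0.012,0,0,0,-1,0.012,0,0,0,-1,0.012,0,0,0,-1,0.012,0,0,0,-1,0.012,0,0,0,-1,0,0,0,0],
)

```text
time: 8.18
position: [0.5417, 0.1192, 0.011]
tool_rot: [0.999, 0.041, 0.001, -0.0]
ft_force: [0.6, 0.5, -0.7]
grip_width: 0.0006
grip_force: 0.0
```

Request:
arm_command(
  deltas=[-1,0.012,0,0,0,-1,0.012,0,0,0,-1,0.01,0,0,0,-1,0.002,0,0,0,-1,0.002,0,0,0,-1,0,0,0,0],
)

```text
time: 8.93
position: [0.5776, 0.1224, 0.0109]
tool_rot: [0.999, 0.041, 0.0, -0.0]
ft_force: [-0.0, 0.1, 0.0]
grip_width: 0.0005
grip_force: 0.0
```

Request:
arm_command(
  deltas=[-1,0.001,0,0,0,-1,0.001,0,0,0,-1,0.001,0,0,0,-1,0,0,0,0],
)

```text
time: 9.43
position: [0.5806, 0.1225, 0.0109]
tool_rot: [0.999, 0.041, 0.0, -0.0]
ft_force: [-0.5, 0.5, 0.6]
grip_width: 0.0003
grip_force: 0.2
```

```bash
cat >> h.py <<'E'
def gate(f):
    D=np.load(f+'.npz');K=D['K'];Ti=np.linalg.inv(D['T']);d=D['d'];v,u=np.mgrid[:384,:512]
    q=np.stack([(u-K[0,2])/K[0,0]*d,-(v-K[1,2])/K[1,1]*d,-d],-1)[d>0]@Ti[:3,:3].T+Ti[:3,3]
    r=q-[.5877,.2255,0];x=r[:,0]*.9966+r[:,1]*.0819;y=-r[:,0]*.0819+r[:,1]*.9966
    rr=np.hypot(x,y)
    for a,b in ((.02,.05),(.05,.08),(.08,.11),(.11,.135),(.138,.162)):
        m=(rr>a)&(rr<b)&(y<0)&(x<.03)&(q[:,2]>.03)&(q[:,2]<.08); print(a,m.sum(),np.round(np.median(np.arctan2(-x[m],-y[m])),3),'zmax',np.round(np.percentile(q[m,2],95),4) if m.any() else 0)
E
python3 - <<'E'
from h import *
gate('s3'); snap('side','s4'); gate('s4')
E
```

```text
0.02 65 0.632 zmax 0.0543
0.05 65 0.584 zmax 0.0538
0.08 58 0.565 zmax 0.0531
0.11 50 0.56 zmax 0.0539
0.138 133 0.571 zmax 0.0749
0.02 38 0.096 zmax 0.0537
0.05 16 0.066 zmax 0.054
0.08 0 nan zmax 0
0.11 0 nan zmax 0
0.138 0 nan zmax 0
  return _methods._mean(a, axis=axis, dtype=dtype,
  ret = ret.dtype.type(ret / rcount)
```

Now the gate is moving (about 0.05 rad left). I'll push on gently to the stop.

Request:
arm_command(
  deltas=[-1,0.001,0,0,0,-1,0.001,0,0,0,-1,0.001,0,0,0,-1,0,0,0,0],
)

```text
time: 9.98
position: [0.5808, 0.1226, 0.0107]
tool_rot: [0.999, 0.041, -0.003, 0.0]
ft_force: [-6.0, -0.8, 3.7]
grip_width: 0.0002
grip_force: 3.0
```

Request:
arm_command(
  deltas=[-1,0.001,0,0,0,-1,0.001,0,0,0,-1,0,0,0,0],
)

```text
time: 10.35
position: [0.5808, 0.1226, 0.0107]
tool_rot: [0.999, 0.041, -0.005, 0.0]
ft_force: [-8.8, -2.1, 7.8]
grip_width: 0.0003
grip_force: 4.4
```

Request:
arm_command(
  deltas=[-1,-0.025,0,0,0,-1,-0.025,0,0,0,-1,0,0,-0.05,0,-1,0,0,-0.05,0,-1,0.03,0.024,0,0,-1,0.03,0.024,0,0,-1,0,0,0,0],
)

```text
time: 11.22
position: [0.6038, 0.0742, 0.1117]
tool_rot: [0.999, 0.04, 0.003, 0.0]
ft_force: [-0.6, 0.0, 0.3]
grip_width: 0.0007
grip_force: 0.0
```

```bash
python3 - <<'E'
from h import *
snap('side','s5');gate('s5')
p=status.get_obs()['position'];r=p-[.5877,.2255,0];print(p,'x',r[0]*.9966+r[1]*.0819,'y',-r[0]*.0819+r[1]*.9966)
E
```

```text
0.02 39 0.099 zmax 0.0537
0.05 35 0.053 zmax 0.0546
0.08 32 0.037 zmax 0.0538
0.11 27 0.029 zmax 0.0549
0.138 112 0.04 zmax 0.075
[0.60115732 0.07521931 0.11100446] x 0.0011035767394787892 y -0.15087188657269684
```

Request:
arm_command(
  deltas=[-1,-0.001,0,0.025,0,-1,0,0,0.025,0,-1,0,0,0.006,0,-1,0,0,0.004,0,-1,0,0,0.003,0,-1,0,0,0.003,0,-1,0,0,0,0],
)

```text
time: 12.15
position: [0.5988, 0.0759, 0.0452]
tool_rot: [0.999, 0.041, 0.001, 0.0]
ft_force: [-0.4, -0.2, 0.2]
grip_width: 0.0006
grip_force: 0.2
```

Request:
arm_command(
  deltas=[-1,0,0,0.002,0,-1,0,0,0.002,0,-1,0,0,0.002,0,-1,0,0,0,0],
)

```text
time: 12.65
position: [0.5988, 0.0758, 0.0387]
tool_rot: [0.999, 0.041, 0.0, 0.0]
ft_force: [-0.5, 1.4, 1.7]
grip_width: 0.0001
grip_force: 0.5
```

Request:
arm_command(
  deltas=[-1,0,0,0.002,0,-1,0,0,0.002,0,-1,0,0,0,0],
)

```text
time: 13.02
position: [0.5991, 0.0757, 0.0384]
tool_rot: [0.999, 0.041, 0.001, 0.0]
ft_force: [-4.6, 0.9, 21.9]
grip_width: 0.0005
grip_force: 11.0
```

Request:
arm_command(
  deltas=[-1,0,0,0.002,0,-1,0,0,0.001,0,-1,0,0,0,0],
)

```text
time: 13.4
position: [0.5993, 0.0757, 0.0381]
tool_rot: [0.999, 0.041, 0.001, 0.0]
ft_force: [-9.7, -0.1, 37.1]
grip_width: 0.0005
grip_force: 18.8
```

Request:
arm_command(
  deltas=[-1,0,0,-0.02,0,-1,0,0,-0.04,0,-1,0,0,-0.05,0,-1,-0.028,0.0286,0,0,-1,-0.028,0.0286,0,0,-1,-0.028,0.0286,0,0,-1,-0.028,0.0286,0,0,-1,-0.028,0.0286,0,0,-1,-0.028,0.0286,0,0,-1,-0.028,0.0286,0,0,-1,-0.028,0.0286,0,0,-1,0,0,0,0],
)

```text
time: 14.9
position: [0.3925, -0.1722, 0.1417]
tool_rot: [0.999, 0.039, -0.0, 0.0]
ft_force: [0.7, -0.5, -0.2]
grip_width: 0.0006
grip_force: 0.0
```

```bash
python3 - <<'E'
from h import *
print(status.get_obs()['position']); snap('wrist','w6'); snap('side','s6');gate('s6')
a=cv2.imread('pics/w6.png'); cv2.imwrite('pics/w6b.png',cv2.resize(a[0:260],(800,406)))
E
```

```text
[ 0.39248614 -0.17215387  0.14168348]
0.02 36 0.094 zmax 0.0539
0.05 36 0.055 zmax 0.0542
0.08 34 0.035 zmax 0.0544
0.11 23 0.025 zmax 0.0543
0.138 98 0.036 zmax 0.0632
```

View pics/w6b.png

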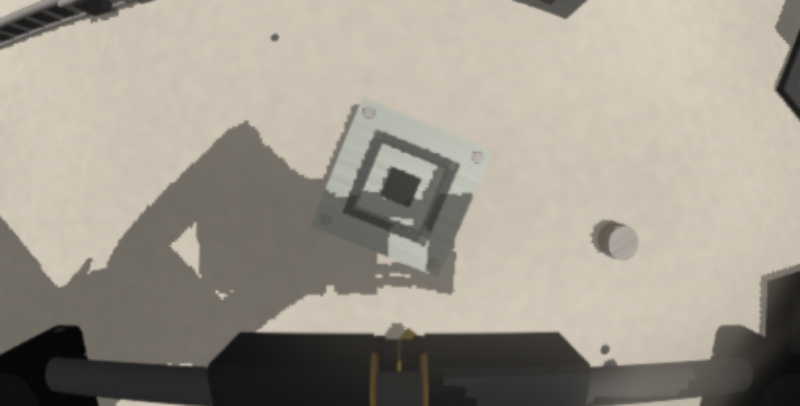

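The latch top is now at 63 mm in the side depth against 75 mm before, so it is down. The wrist view confirms the square well, with its black key centred at (401,187) and frame corners at about (380,133), (458,163), (425,240) and (345,212).

```bash
python3 - <<'E'
from h import *
D=np.load('w6.npz');K=D['K'];Ti=np.linalg.inv(D['T'])
def W(x,y,z):
    a=np.array([x/1.5625-K[0,2],y/1.5625-K[1,2]]);rr=np.hypot(*a);t=rr/K[0,0]
    w=Ti[:3,:3]@np.array([a[0]/rr*np.tan(t),-a[1]/rr*np.tan(t),-1]);o=Ti[:3,3];return o+w*(z-o[2])/w[2]
k=W(401,187,.031);print('key',k)
c=[W(*q,.046) for q in((380,133),(458,163),(430,242),(345,212))];print(np.round(c,4),np.mean(c,0))
p=status.get_obs();q=p['tool_rot'];yaw=2*np.arctan2(q[1],q[0]);d=(k-p['position'])[:2];print(p['position'],yaw)
print('tx',d@[np.cos(yaw),np.sin(yaw)],'ty',d@[np.sin(yaw),-np.cos(yaw)])
e=c[1]-c[0];print(np.arctan2(e[1],e[0])+np.pi/2)
E
```

```text
key [ 0.45461154 -0.17047867  0.031     ]
[[ 0.4866 -0.1554  0.046 ]
 [ 0.4724 -0.2033  0.046 ]
 [ 0.4229 -0.1906  0.046 ]
 [ 0.4374 -0.1378  0.046 ]] [ 0.45482116 -0.17175469  0.046     ]
[ 0.39380183 -0.17073687  0.14178674] 0.08040614710270175
tx 0.06063397417676265 ty 0.004626841392107326
-0.28759537705668214
```

Request:
arm_command(
  deltas=[-1,0.03,0.001,0,0,-1,0.03,0.001,0,0,-1,0,0,0,0.135,-1,0,0,0,0.135,-1,0,0,0,0.13,-1,0,0,0.035,0,-1,0,0,0.035,0,-1,0,0,0.03,0,-1,0,0,0,0,-1,0,0,0,0],
)

```text
time: 16.25
position: [0.4547, -0.1672, 0.0424]
tool_rot: [0.987, -0.158, 0.0, 0.0]
ft_force: [-0.3, -0.1, -0.0]
grip_width: 0.0003
grip_force: 0.0
```

```bash
python3 - <<'E'
from h import *
print(status.get_obs()['position'],status.get_obs()['ft_force']); snap('wrist','w7'); snap('side','s7')
a=cv2.imread('pics/w7.png')[100:260,150:360];b=cv2.imread('pics/s7.png')[120:200,240:340]
c=np.zeros((380,798,3),np.uint8);c[:320,:420]=cv2.resize(a,(420,320));c[:300,423:798]=cv2.resize(b,(375,300));cv2.imwrite('pics/c7.png',c)
E
```

```text
[ 0.45466348 -0.16723807  0.04237433] [-0.31204475 -0.05963144 -0.02086476]
```

View pics/c7.png

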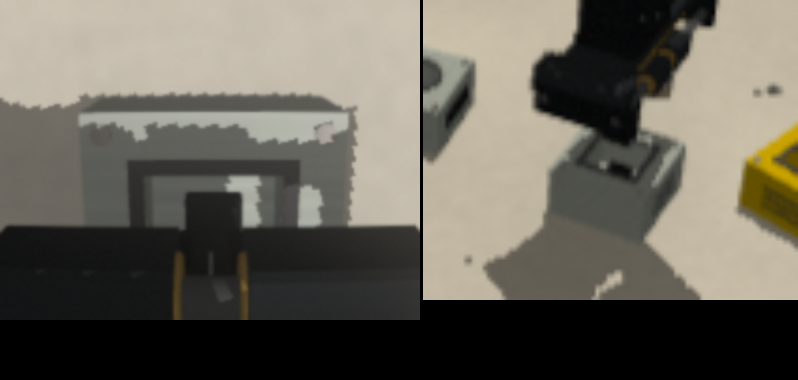

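The block and well are centred on the finger seam (frame 129–300, seam 213), and the tool is aligned with the well's sides. I'll lower into the well.

Request:
arm_command(
  deltas=[-1,0,0,0.01,0,-1,0,0,0.008,0,-1,0,0,0.004,0,-1,0,0,0.004,0,-1,0,0,0.003,0,-1,0,0,0,0],
)

```text
time: 17.1
position: [0.4537, -0.1675, 0.0126]
tool_rot: [0.987, -0.158, -0.0, -0.0]
ft_force: [-0.4, -0.0, 0.6]
grip_width: 0.0
grip_force: 0.0
```

Request:
arm_command(
  deltas=[-1,0,0,0.003,0,-1,0,0,0.002,0,-1,0,0,0.002,0,-1,0,0,0,0],
)

```text
time: 17.6
position: [0.454, -0.1677, 0.006]
tool_rot: [0.987, -0.158, 0.0, 0.0]
ft_force: [-0.1, 0.2, 2.9]
grip_width: 0.0008
grip_force: 1.6
```

Key spring felt (2.9 N). I'll press to the stop.

Request:
arm_command(
  deltas=[-1,0,0,0.002,0,-1,0,0,0.002,0,-1,0,0,0.001,0,-1,0,0,0,0],
)

```text
time: 18.1
position: [0.4541, -0.1678, 0.0033]
tool_rot: [0.987, -0.158, 0.001, 0.0]
ft_force: [-3.3, 2.1, 26.9]
grip_width: 0.0003
grip_force: 13.2
```

Request:
arm_command(
  deltas=[-1,0,0,0.001,0,-1,0,0,0,0,-1,0,0,0,0],
)

```text
time: 18.48
position: [0.4542, -0.1678, 0.0031]
tool_rot: [0.987, -0.158, 0.001, 0.001]
ft_force: [-4.2, 1.8, 34.7]
grip_width: 0.0008
grip_force: 17.2
```

Solid stop reached at a reading of 0.0031, which is 6.3 mm below the expected key top. I'll lift clear and check before handing in.

Request:
arm_command(
  deltas=[-1,0,0,-0.01,0,-1,0,0,-0.03,0,-1,0,0,-0.05,0,-1,0,0,-0.05,0,-1,-0.03,0,0,0,-1,-0.03,0,0,0,-1,0,0,0,0,-1,0,0,0,0],
)

```text
time: 19.48
position: [0.3979, -0.1495, 0.1398]
tool_rot: [0.987, -0.159, 0.001, 0.0]
ft_force: [0.8, 0.1, 0.0]
grip_width: 0.0004
grip_force: 0.0
```

```bash
python3 - <<'E'
from h import *
snap('side','s8');gate('s8');o=status.get_obs();print(o['time'],o['position'],o['ft_force'])
a=np.load('side.npz')['im'][120:290,60:350].astype(int);b=np.load('s8.npz')['im'][120:290,60:350].astype(int)
im=np.vstack([a,b])[:,:,::-1].astype(np.uint8);cv2.imwrite('pics/c8.png',cv2.resize(im,(510,598)))
E
```

```text
0.02 39 0.095 zmax 0.0532
0.05 34 0.047 zmax 0.0532
0.08 32 0.037 zmax 0.0543
0.11 26 0.031 zmax 0.0541
0.138 93 0.041 zmax 0.0631
19.525 [ 0.39813145 -0.14968148  0.13981714] [-0.64487898  0.36376664 -0.35134074]
```

View pics/c8.png

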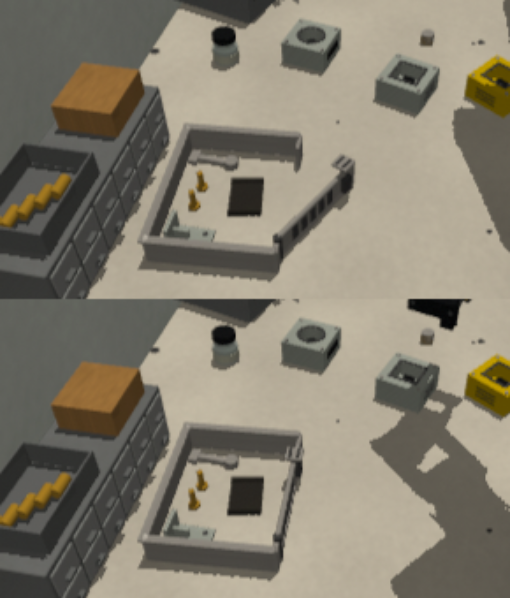

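The before/after side view shows the gate closed at (290,500) and the latch down. Both units and all the parts are where they began, and the arm is clear.

```bash
python3 -c "
from rig import order; print(order.hand_in())"
```

```text
the job is handed in; nothing more can be done
None
```

I closed the gate to its stop, pressed the latch fully down, and pressed and released the square-well key. I then handed the job in at about 19.5 s; no verdict came back.

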